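# Refit the carousel of a blood-tube sampler on its keyed spindle

## Task

The tube carousel has been washed and the sampler wants putting together again. First put the steel drive key from the white tray into the cross slot of the sampler's spindle, right down and centred so that its two ends stick out equally; then pick up the carousel, turn it so that its keyway fits over the key, and slide it down the spindle until it is fully home, keeping hold of it until it is down. Last, swing the sampling arm in as far as its stop, let go, and leave the key and the carousel seated and the tube rack, wash bottle and brush where they stand.

Things in the scene. Friction and masses are not known exactly. Their poses are not given: they have to be found in the camera images.
- key_center (a point): Loose drive key: plain dark steel bar with rounded ends, 64 long, 12 wide, 18 high (mm), about 0.1 kg, standing on a 12 wide face in the white tray (170 x 110, rim 16 high, floor 4 thick). Point: the key's middle, half-way up; x along its length, z up. Either end may lead.
- spindle_top (a point): Centre of the top of the sampler's fixed upright steel shaft, 36 diameter. A slot 14 wide (mouth chamfered to 18) and 12 deep runs right across the top along this point's x, open at both ends and above. With the key home its middle is 3 below this point: 6 of its height stands above the shaft and 14 of each end sticks out. The shaft does not turn.
- spindle_seat (a point): Centre of the top of the flange (80 diameter) at the foot of the shaft, 38 below its top: the carousel's hub rests here when home. The flange is 8 high on the sampler's deck, which is 70 above the bench.
- carousel_handle (a point): Centre of the top bar of the carousel's fixed bail handle: the bar runs along y, 84 long, 12 wide (x), 10 high, on two 12 x 10 posts 37 either side of the middle. The point is on the carousel's axis, 91 above its underside, 45 above its hub's top. With the carousel fully home it is 53 above spindle_top.
- carousel_hub (a point): Middle of the loose carousel's hub, on its axis, half-way up. About 0.5 kg, on a 4 thick mat: two black plates 190 across with ten tube holes, on an aluminium hub 90 across, 46 high, with a through bore of 39 and across it a through keyway 72 long, 15 wide, along this point's x (a half turn is the same), both lightly chamfered below.
- sampling_arm (a joint): Angle of the sampling arm about its upright post (rad): 0 is swung right out (parked), it grows counter-clockwise seen from above, and 1.83 is its stop, with the arm pointing at the spindle over the tube ring. It has a little friction (about 0.08 N m) and stays where it is left.
- knob_center (a point): Centre of the upright round knob on the free end of the sampling arm, half-way up: 18 diameter, 26 high, on a head 28 wide; 83 from the post's axis. The knob's top, the highest part of the sampler, is 213 above the bench. It moves with the arm in a level arc about post_axis.
- post_axis (a point): Point on the upright axis of the sampling arm's post (22 thick, the arm's boss on it 32), 25 lower than knob_center; fixed to the sampler.
- tube_rack: Bystander: black tube rack 100 x 200, 45 high, with four capped tubes; origin under its middle. Leave it.
- wash_bottle: Bystander: pale wash bottle, 60 across, 150 high; origin under its middle. Leave it.
- tube_brush: Bystander: wire-handled test-tube brush, 240 long, lying on the bench. Leave it.
Mind the look-alikes: they are no part of the job. Of the things that look like the part that bears key_center, take the one that is farthest to the robot's right at the start. There is more than one size of the part that bears carousel_handle; the job needs the larger.

How it is judged:
By the outcome, as a careful person would: the job done as asked, in the order asked, and still so for the second after the job is handed in, with the robot touching nothing.
It also fails if it takes over 72 s, if anything falls off the work surface, if the arm or the gripper's body presses on something with over 40 N, if the wrist force passes 120 N, or if a joint passes its speed limit or range.

## Robot

A 6-joint arm with a two-finger parallel gripper is mounted at the origin on the work surface. World frame = base frame: x ahead of the robot, y to its left, z up, the work surface at z = 0. Lengths are in m, angles in degrees, forces in N, time in s.
With the tool pointing down it reaches from about 0.325 to 0.85 m from the base axis. Payload 15.5 kg.
Tool frame: the origin (TCP) lies midway between the tips of the shut fingers; the grasp point (between the pads) lies 19 mm behind it; y points along the fingers, x is the direction in which the jaws open and shut, and the axes are right-handed (so a half turn about y gives the same grasp; the last joint's range is limited). The gripper opens to 91 mm and grips with 3 to 60 N. Pads are 32 mm wide; open, the fingers measure 118 mm over their backs; the gripper's body (76 mm by 178 mm) begins 60 mm behind the grasp point.
Start: joints at [-81.79, 28.281, 77.091, -0, 74.628, -5.472], TCP at [0.148, -0.607, 0.214] pointing down, gripper open.
Joint ranges: [-166.48, 166.48], [-47.26, 123.95], [12.59, 153.08], [-70.14, 250.14], [6.76, 159.57], [-176.63, 176.63]. Speed limits (degrees/s): [108.29, 108.29, 147.25, 172.46, 172.46, 172.46].

## Interface

Orientations are given as a 3x3 rotation matrix whose columns are the frame's x, y, z axes.
In Python, from bench import ctrl gives the robot as it stands. The module is installed in compiled form; this text tells all that it offers. Calls block until the motion is done:
- ctrl.goto(position, orientation): joint-space move of the TCP to a pose.
- ctrl.move_l(position, vel=0.15, ori=None, contact_N=None): straight line of the TCP; ori=None keeps the orientation; vel is the mean speed in m/s. With contact_N (N) it stops when the force on the tool has changed by that much, and returns True; else False.
- ctrl.movej(angles): joint-space move.
- ctrl.command_gripper(opening): opening from 0.0 (shut) to 1.0 (fully open); the grip force is fixed at half the most; returns when the fingers have stopped.
- ctrl.sleep(seconds).
- ctrl.ik(position, orientation): joint angles nearest the present ones, or None.
- ctrl.read_camera(name): name is "scene" or "top"; returns the picture (480x640x3 uint8, blue, green, red); there is no depth.
- ctrl.camera_params(name): a dict with "fx", "fy", "cx", "cy" (pixels), "D" ([k1, k2, p1, p2, k3] as OpenCV has them; the pictures are not rectified), "pose" (4x4, takes a point from camera to world coordinates). Camera axes: x right, y up, looking along -z (the intrinsics and any distortion apply to the point x, -y, -z); pixel columns grow to the right and rows downward; lengths in m; the calibration is good to about 2 mm. A picture is of the moment at which its call begins. camera_params takes no time and is no camera call.
A pose or a line that the arm cannot do raises ctrl.MotionError and nothing moves.
- ctrl.sign_off(): hands the job in, once; it reports no verdict.
Readings, each from a call of its own:
- ctrl.current_t(): time.
- ctrl.current_q(): joint angles.
- ctrl.current_dq(): joint speeds.
- ctrl.current_effort(): joint torques, N m.
- ctrl.current_tool_pos(): TCP position.
- ctrl.current_eef_rot(): TCP orientation.
- ctrl.current_contact_force(): force on the tool from outside, world axes, zero at the start.
- ctrl.current_wrist_torque(): the same for the moment, N m.
- ctrl.current_grip_width(): opening from 0.0 (shut) to 1.0 (fully open).
Only numpy, scipy, OpenCV 4.12 (cv2) and the standard library are available. Lean on these libraries where they do the work, as an engineer would, in place of code of your own. Each camera call takes 0.05 s, during which the arm holds its last target. There are 200 camera calls.

## Working session

There is one attempt and no reset: what is moved stays moved. The work goes in short steps, each a Python script; the robot and the scene stay as the last script left them, time stands still between calls to the robot, and variables do not carry over. Pictures are saved under pics/ and viewed, about 8 in all and at most 12, crops included, and the job is handed in when it is done.

```bash
mkdir -p pics
cat > h.py <<'E'
import numpy as np, cv2
from bench import ctrl
def ray(cam,uv):
    p=ctrl.camera_params(cam);K=np.array([[p['fx'],0,p['cx']],[0,p['fy'],p['cy']],[0,0,1.]])
    u=cv2.undistortPoints(np.array(uv,float).reshape(-1,1,2),K,np.array(p['D'],float)).reshape(-1,2)
    d=np.c_[u[:,0],-u[:,1],-np.ones(len(u))]; T=np.array(p['pose']); return T[:3,3],d@T[:3,:3].T
def onz(cam,uv,z):
    o,d=ray(cam,uv); return o+d*((z-o[2])/d[:,2])[:,None]
def proj(cam,P):
    p=ctrl.camera_params(cam);K=np.array([[p['fx'],0,p['cx']],[0,p['fy'],p['cy']],[0,0,1.]]);T=np.array(p['pose'])
    c=(np.atleast_2d(P)-T[:3,3])@T[:3,:3]; c=c*[1,-1,-1]
    return cv2.projectPoints(c,np.zeros(3),np.zeros(3),K,np.array(p['D'],float))[0].reshape(-1,2)
def R(yaw): # tool z down? finger axis down; set after check
    raise NotImplementedError
E
python3 - <<'E'
from h import *
np.set_printoptions(precision=3,suppress=True)
for c in('scene','top'):
    cv2.imwrite(f'pics/{c}0.png',ctrl.read_camera(c)); p=ctrl.camera_params(c); print(c,p)
print(ctrl.current_eef_rot(),ctrl.current_t(),ctrl.current_grip_width())
E
```

```text
scene {'fx': 447.5032879290125, 'fy': 447.5032879290125, 'cx': 321.1731895998782, 'cy': 239.72074999842988, 'D': array([-0.11,  0.  ,  0.  ,  0.  ,  0.  ]), 'pose': array([[-0.812, -0.436,  0.387,  0.876],
       [ 0.583, -0.583,  0.566,  0.537],
       [-0.021,  0.686,  0.728,  0.816],
       [ 0.   ,  0.   ,  0.   ,  1.   ]])}
top {'fx': 609.5226031671504, 'fy': 609.5226031671504, 'cx': 324.21280127274724, 'cy': 234.21360771536595, 'D': array([-0.011,  0.   ,  0.   ,  0.   ,  0.   ]), 'pose': array([[-0.005,  0.99 , -0.143,  0.319],
       [-1.   , -0.006, -0.005,  0.015],
       [-0.006,  0.143,  0.99 ,  1.436],
       [ 0.   ,  0.   ,  0.   ,  1.   ]])}
[[ 0.237 -0.     0.972]
 [-0.972  0.001  0.237]
 [-0.001 -1.     0.   ]] 0.1 0.9986678000668684
```

View pics/scene0.png

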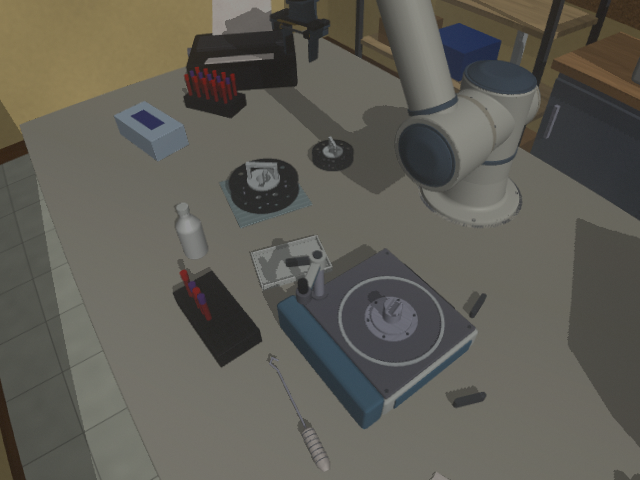

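View pics/top0.png

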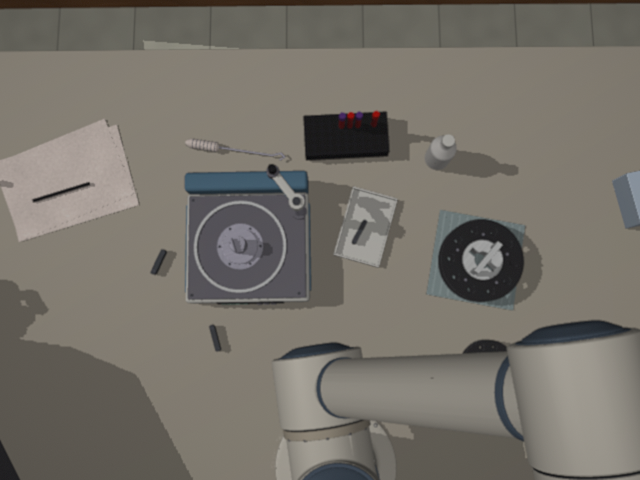

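The top view shows the tray key at (360,232), the large carousel at (482,260), the spindle at (240,245), the post at (297,201) and the knob at (272,169). The small carousel is at (487,348), partly hidden. Decoy keys lie at (159,262) and (215,338). Next I'll enlarge these areas.

Run:
```python
from h import *
t=cv2.imread('pics/top0.png');s=cv2.imread('pics/scene0.png')
def cr(im,x,y,w,h,f): 
    return cv2.resize(im[y:y+h,x:x+w],(400,300),interpolation=cv2.INTER_CUBIC)
g=lambda im: np.clip(255*(im/255.)**0.7,0,255).astype(np.uint8)
A=cr(t,210,222,60,45,0);B=cr(t,328,188,80,60,0);C=cr(t,432,212,100,75,0);D=cr(s,330,275,120,90,0)
cv2.imwrite('pics/crop1.png',g(np.vstack([np.hstack([A,B]),np.hstack([C,D])])))
```

```text
(no output)
```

View pics/crop1.png

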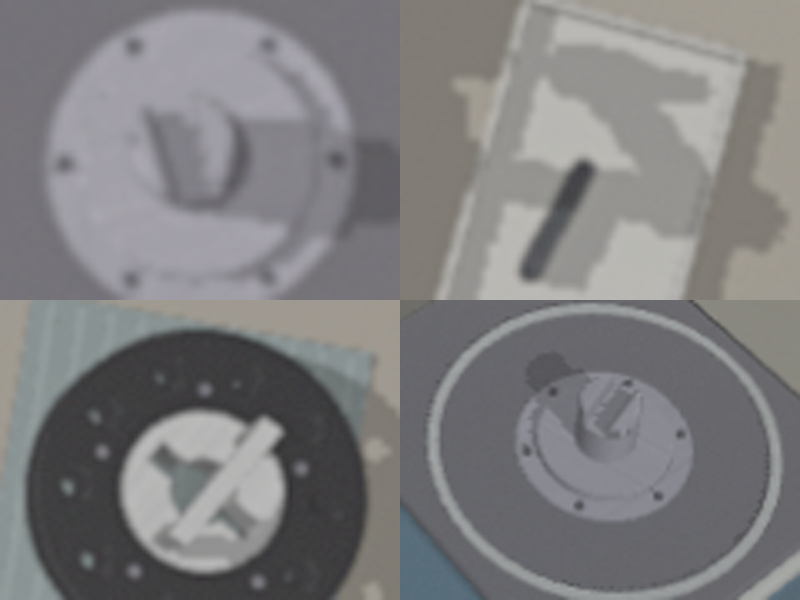

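The slot runs roughly 15–20° off image-vertical, and the handle bar is crosswise to the keyway as described. I'll measure everything from masks.

Run:
```python
from h import *
np.set_printoptions(precision=4,suppress=True)
t=cv2.imread('pics/top0.png');g=cv2.cvtColor(t,cv2.COLOR_BGR2GRAY)
def comp(m,x0,y0,x1,y1):
    mm=np.zeros_like(g);mm[y0:y1,x0:x1]=m[y0:y1,x0:x1]*1
    n,l,s,c=cv2.connectedComponentsWithStats(mm); i=1+np.argmax(s[1:,4]); return (l==i).astype(np.uint8),s[i],c[i]
def rect(m,z,up=1):
    cs=max(cv2.findContours(m,0,cv2.CHAIN_APPROX_NONE)[0],key=cv2.contourArea)
    ys,xs=np.nonzero(m);P=onz('top',np.c_[xs,ys],z)[:,:2];c=P.mean(0);u,s,v=np.linalg.svd(P-c,full_matrices=False)
    q=(P-c)@v.T;return c,np.degrees(np.arctan2(v[0,1],v[0,0]))%180,np.ptp(q,axis=0),(q.max(0)+q.min(0))/2@v+c,len(P)
m,s,c=comp(g<85,345,210,375,250);print('key',s,c,rect(m,.022))
b,gg,r=[t[...,i].astype(int) for i in range(3)]
print('handle rows');
m,s,c=comp(g>205,465,235,505,285);print('bright',s,c,[g[y,460:508].tolist() for y in (245,252,262)])
print('spindle');print(g[234:258,226:256])
# carousel plate circle
m,s,c=comp(g<70,436,215,526,305);cs=max(cv2.findContours(m,0,cv2.CHAIN_APPROX_NONE)[0],key=cv2.contourArea)
e=cv2.fitEllipse(cs);print('plate',e,onz('top',[e[0]],.035))
m=((r>150)).astype(np.uint8)
# flange disc
m,s,c=comp((g>118),214,222,268,270);e=cv2.fitEllipse(cv2.convexHull(max(cv2.findContours(m,0,1)[0],key=cv2.contourArea)));print('flange',s,e,onz('top',[e[0]],.078))
```

```text
key [352 220  15  24 118] [359.1441 231.4576] (array([ 0.5285, -0.0591]), np.float64(151.8862164284403), array([0.0615, 0.0116]), array([ 0.5286, -0.0586]), 118)
handle rowsTraceback (most recent call last):
  File "<stdin>", line 14, in <module>
  File "<stdin>", line 6, in comp
    return _wrapfunc(a, 'argmax', axis=axis, out=out, **kwds)
    return bound(*args, **kwds)
ValueError: attempt to get argmax of an empty sequence
```

Run:
```python
from h import *
np.set_printoptions(precision=4,suppress=True,linewidth=200)
t=cv2.imread('pics/top0.png');g=cv2.cvtColor(t,cv2.COLOR_BGR2GRAY)
print('handle y238 x468');
for y in range(238,284,2):print(*g[y,462:508])
print('spindle y232 x226');
for y in range(230,258): print(*g[y,226:252])
def ell(mask,x0,y0,x1,y1):
    mm=np.zeros_like(g);mm[y0:y1,x0:x1]=mask[y0:y1,x0:x1]
    return cv2.fitEllipse(cv2.convexHull(max(cv2.findContours(mm,0,1)[0],key=cv2.contourArea)))
e=ell(g<60,436,215,526,305);print('plate',e,onz('top',[e[0]],.035))
e=ell(g>112,214,222,262,272);print('flange',e,onz('top',[e[0]],.078),onz('top',[e[0]],.116))
```

```text
handle y238 x468
37 35 34 35 36 35 34 34 35 33 34 33 33 32 31 31 31 34 38 38 37 36 33 33 32 31 31 32 32 33 33 36 33 35 34 33 33 33 33 33 34 33 33 34 34 35
39 35 34 33 34 34 34 35 33 30 34 38 47 63 82 98 110 118 123 126 126 122 115 112 104 93 80 58 41 33 31 31 32 32 35 44 45 35 31 34 32 33 33 34 35 35
35 33 35 37 34 33 32 35 47 68 99 124 138 152 156 158 160 161 162 163 162 161 159 161 161 158 155 145 129 107 82 54 47 64 97 130 137 112 81 51 34 32 32 32 33 33
33 34 34 33 33 39 65 103 136 154 159 160 158 158 157 158 159 161 161 159 158 158 159 159 157 156 156 159 161 152 132 110 105 124 147 158 161 161 158 133 83 40 30 32 34 34
35 35 31 35 60 104 140 158 161 155 151 152 157 158 159 161 162 159 158 158 158 159 158 157 156 156 158 156 141 112 99 115 140 155 159 159 160 159 141 100 59 34 31 31 31 32
35 33 44 82 126 155 161 160 149 123 91 98 129 153 162 161 159 158 158 159 159 156 155 156 158 158 160 156 136 119 133 154 158 159 159 160 151 121 75 37 30 31 33 34 33 35
32 47 91 135 157 159 153 134 100 68 59 60 76 101 127 146 155 158 156 148 143 145 152 157 160 162 160 150 142 147 156 158 158 
[... 5015 characters left out ...]
4 134 132 132 132 132 134 136 136 134 132 128 122 123 124 116 113 115 114 113 112 108 101 100 99
132 132 133 133 133 134 135 134 134 135 136 135 135 133 134 135 132 130 130 131 131 130 125 116 115 116
132 134 134 135 134 135 134 134 133 134 134 134 134 134 134 133 134 133 134 134 135 135 135 134 134 134
133 136 135 133 134 133 133 134 132 133 132 133 133 132 133 132 133 135 133 135 135 136 137 136 137 132
plate ((480.8819274902344, 260.5469665527344), (81.99761962890625, 85.05390930175781), 94.29232788085938) [[ 0.4571 -0.3382  0.035 ]]
flange ((239.52845764160156, 245.99354553222656), (44.9127311706543, 45.65640640258789), 48.55537796020508) [[0.4888 0.213  0.078 ]] [[0.484  0.2075 0.116 ]]
```

Run:
```python
from h import *
np.set_printoptions(precision=4,suppress=True,linewidth=200)
P=lambda uv,z:onz('top',np.atleast_2d(uv),z)
print('spindle top',P((236.4,243.6),.116),'disc',P((239.5,246),.072))
a=P([(231.0,240),(233.6,249)],.116);b=P([(239.5,242),(241.1,249)],.116)
for q in(a,b):d=q[0]-q[1];print('slot ang',np.degrees(np.arctan2(d[1],d[0])))
print('hub',P((481.9,260.1),.05),'handle',P((488,257.2),.095))
h=P([(486.6+3.9,254),(478.3+3.9,264)],.095);d=h[0]-h[1];print('handle ang',np.degrees(np.arctan2(d[1],d[0])))
t=cv2.imread('pics/top0.png');s=cv2.imread('pics/scene0.png')
sp=P((236.4,243.6),.116)[0];hd=P((481.9,260.1),.05)[0]
print('post',P((297,201),.19),'knob',P((272,169),.213))
L={}
def seg(c,ang,l): 
    u=np.array([np.cos(np.radians(ang)),np.sin(np.radians(ang)),0])*l/2;return np.array([c-u,c+u])
circ=lambda c,r:np.array([c+r*np.array([np.cos(a),np.sin(a),0]) for a in np.linspace(0,6.3,40)])
out=[]
angd=np.degrees(np.arctan2(d[1],d[0]))
for cam,im,crops in(('top',t,[(206,216,80,60),(432,212,100,75)]),('scene',s,[(350,275,80,60),(220,145,100,75)])):
  big=cv2.resize(im,None,fx=8,fy=8,interpolation=cv2.INTER_CUBIC)
  for pts in(circ(sp,.018),seg(sp,15,.036),circ(np.r_[sp[:2],.078],.04),circ(hd,.045),seg(np.r_[hd[:2],.1],angd,.084),seg(np.r_[hd[:2],.09],angd,.084)):
    cv2.polylines(big,[np.int32(proj(cam,pts)*8+4)],False,(0,255,0),1)
  out.append(np.hstack([cv2.resize(big[y*8:(y+h)*8,x*8:(x+w)*8],(400,300),interpolation=cv2.INTER_AREA) for x,y,w,h in crops]))
cv2.imwrite('pics/ov1.png',np.vstack(out))
```

```text
spindle top [[0.4893 0.2144 0.116 ]] disc [[0.4895 0.214  0.072 ]]
slot ang 16.8534308598291
slot ang 13.568377591527174
hub [[ 0.4566 -0.3368  0.05  ]] handle [[ 0.4585 -0.3391  0.095 ]]
handle ang -41.133089626085
post [[0.5685 0.0783 0.19  ]] knob [[0.6314 0.1288 0.213 ]]
```

View pics/ov1.png

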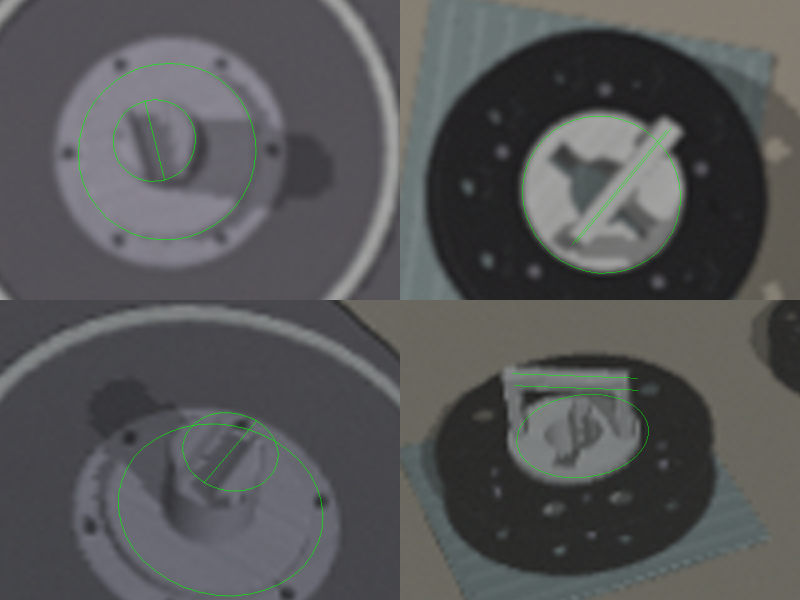

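The top overlays fit. The scene overlays sit about 3 px up and to the right of the real parts for both spindle and carousel, so at least one camera is biased. I'll check both against the robot itself while approaching the key.

```bash
python3 - <<'E'
s=open('h.py').read().split('def R(')[0]+'''
def R(deg):  # jaw axis at deg in world
    c,s=np.cos(np.radians(deg)),np.sin(np.radians(deg))
    return np.array([[c,0,-s],[s,0,c],[0,-1,0]])
'''
open('h.py','w').write(s)
E
python3 - <<'E'
from h import *
np.set_printoptions(precision=4,suppress=True,linewidth=200)
t0=ctrl.current_t()
ctrl.command_gripper(.45)
for a in (152-90,152+90):print(a,ctrl.ik([.5285,-.0588,.12],R(a)))
q=[ctrl.ik([.5285,-.0588,.12],R(a)) for a in(62,242)]
q=[x for x in q if x is not None];a=min(q,key=lambda x:abs(x[5]))
ctrl.movej(a)
p=ctrl.current_tool_pos();r=np.array(ctrl.current_eef_rot());print(p,r,ctrl.current_t()-t0,ctrl.current_grip_width())
im=ctrl.read_camera('scene');tp=ctrl.read_camera('top');cv2.imwrite('pics/s1.png',im);cv2.imwrite('pics/t1.png',tp)
print('tcp',proj('scene',[p]),proj('top',[p]))
w=ctrl.current_grip_width()*.091/2
pts=[p+r@np.array([sx*(w),0,sz*.016]) for sx in(-1,1) for sz in(-1,1)]
big=cv2.resize(im,None,fx=8,fy=8,interpolation=cv2.INTER_CUBIC)
for u in proj('scene',np.array(pts)):cv2.circle(big,tuple(int(v) for v in u*8+4),4,(0,255,0),-1)
for z,rr in((0,.1),(.0,.11)):
  c=np.array([[rr*np.cos(a),rr*np.sin(a),z] for a in np.linspace(0,6.3,60)]);cv2.polylines(big,[np.int32(proj('scene',c)*8+4)],False,(0,255,0),2)
bt=cv2.resize(tp,None,fx=8,fy=8,interpolation=cv2.INTER_CUBIC)
for z,rr in((0,.1),(.0,.11)):
  c=np.array([[rr*np.cos(a),rr*np.sin(a),z] for a in np.linspace(0,6.3,60)]);cv2.polylines(bt,[np.int32(proj('top',c)*8+4)],False,(0,255,0),2)
u,v=np.int32(proj('scene',[p])[0])
cr=lambda b,x,y,w,h:cv2.resize(b[y*8:(y+h)*8,x*8:(x+w)*8],(400,300),interpolation=cv2.INTER_AREA)
cv2.imwrite('pics/ov2.png',np.vstack([np.hstack([cr(big,u-40,v-35,80,60),cr(big,400,130,140,105)]),np.hstack([cr(bt,250,370,147,110),cr(bt,280,130,160,120)])]))
E
```

```text
62 [-12.7838  27.5552  96.5225  -0.      55.9222 -74.7838]
242 [-12.7838  27.5552  96.5225  -0.      55.9222 105.2162]
[ 0.5286 -0.0595  0.1201] [[ 0.4708  0.0003 -0.8823]
 [ 0.8823 -0.0001  0.4708]
 [-0.     -1.     -0.0003]] 3.2833 0.4524289782736021
tcp [[297.9227 229.4691]] [[361.6267 224.8072]]
```

View pics/ov2.png

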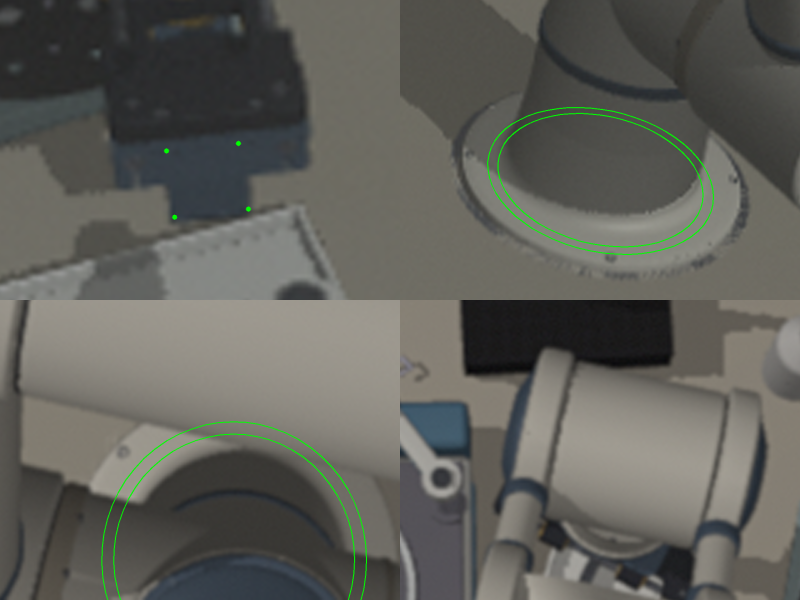

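Base and fingertip agree to about 1 px, so the rest of the job can use relative measurements against the held part. Now I'll grasp the key, lift it and inspect.

Run:
```python
from h import *
np.set_printoptions(precision=4,suppress=True,linewidth=200)
t0=ctrl.current_t()
ctrl.command_gripper(.3)
print(ctrl.move_l([.5286,-.0590,.035],vel=.12))
print('contact',ctrl.move_l([.5286,-.0590,.0168],vel=.04,contact_N=8),ctrl.current_tool_pos())
ctrl.command_gripper(0.0)
print('w',ctrl.current_grip_width()*91,ctrl.current_tool_pos())
ctrl.move_l([.5286,-.0590,.09],vel=.12)
im=ctrl.read_camera('scene');cv2.imwrite('pics/s2.png',im)
print('w',ctrl.current_grip_width()*91,ctrl.current_tool_pos(),ctrl.current_t()-t0)
u,v=np.int32(proj('scene',[ctrl.current_tool_pos()])[0]);print(u,v)
cv2.imwrite('pics/c2.png',cv2.resize(im[v-45:v+45,u-60:u+60],(800,600),interpolation=cv2.INTER_CUBIC))
```

```text
False
contact False [ 0.5285 -0.059   0.0167]
w 11.401792797624827 [ 0.5287 -0.059   0.0169]
w 11.739808926177197 [ 0.5281 -0.0589  0.0893] 3.0917000000000003
299 239
```

View pics/c2.png

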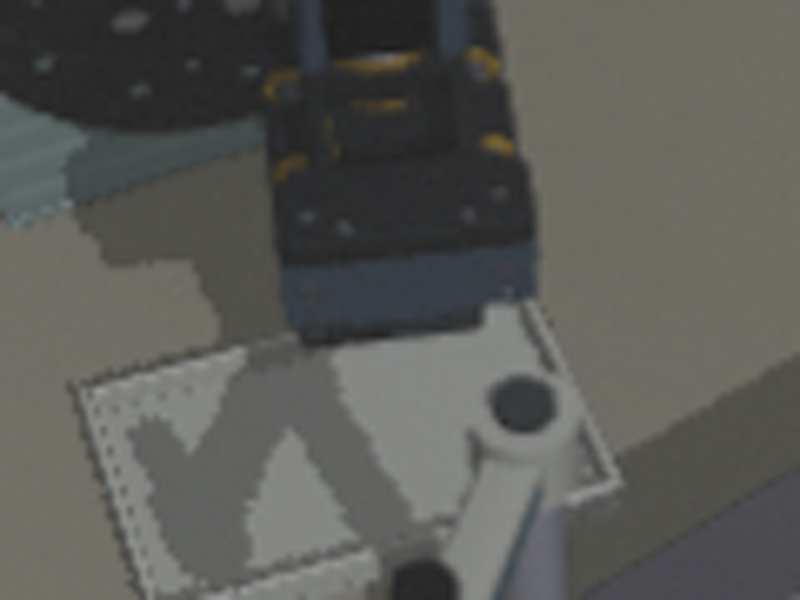

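The key hangs under the fingers, spanning roughly x 300–485 at y≈340 in the crop. It looks about 3 mm off-centre to the left, the same direction as the camera disagreement. I'll quantify that.

Run:
```python
from h import *
np.set_printoptions(precision=4,suppress=True,linewidth=200)
im=cv2.imread('pics/s2.png')
g=cv2.cvtColor(im,cv2.COLOR_BGR2GRAY)
print('x0=278')
for y in range(236,248):print(y,*g[y,278:322])
p0=np.array([.5281,-.0589,.0893]);r=R(62)
# held key: bottom at p.z-.0117 ; top +.0055
for off in (0,.003,.006):
  d=np.array([np.cos(np.radians(152)),np.sin(np.radians(152)),0])
  c=p0+[0,0,-.0122]-d*off
  n=r[:,0]*.006
  print(off,proj('scene',[c-d*.032,c+d*.032,c-d*.032+n,c+d*.032+n]).ravel(), 'pad',proj('scene',[p0+r[:,0]*.01-d*.016,p0+r[:,0]*.01+d*.016]).ravel())
```

```text
x0=278
236 80 78 77 63 60 60 65 67 62 62 61 61 61 61 61 60 63 61 59 62 61 62 61 60 61 61 62 62 61 62 63 62 62 61 62 61 61 60 60 61 62 81 105 107
237 80 79 75 63 61 58 62 63 62 59 61 60 61 61 62 61 62 62 61 61 62 60 61 61 62 61 61 62 61 63 61 61 61 62 62 61 70 78 59 62 61 82 108 107
238 80 80 75 61 61 60 57 61 60 60 60 61 62 62 61 61 61 61 61 62 61 62 60 61 61 61 62 62 63 62 64 62 62 62 62 63 68 75 58 68 77 87 108 107
239 80 80 77 67 62 61 62 63 61 61 61 62 60 61 62 61 60 61 62 62 61 62 62 62 61 61 63 61 62 61 62 63 59 68 89 96 98 88 85 92 122 112 108 108
240 79 78 79 73 60 62 61 59 61 62 62 62 60 62 62 62 62 61 62 61 62 62 60 61 59 62 61 60 60 58 57 57 55 86 128 129 130 127 115 85 111 122 95 108
241 79 81 79 74 59 61 60 60 60 63 60 63 61 61 62 60 61 59 59 60 62 62 62 59 59 59 55 51 50 55 54 55 54 90 136 136 134 134 124 88 99 131 114 107
242 80 79 79 75 63 64 58 57 57 59 56 57 53 53 60 58 55 51 53 51 50 52 54 52 52 51 52 53 52 53 54 54 58 96 136 134 135 134 124 93 86 113 123 88
243 79 80 80 78 73 61 51 53 56 53 47 50 47 46 49 48 48 45 47 48 53 53 54 54 54 54 54 55 61 68 74 86 101 127 
[... 351 characters left out ...]
33
246 88 86 87 83 82 81 75 68 76 89 87 105 122 125 126 126 129 129 133 134 134 134 135 134 134 135 135 135 134 134 134 133 134 134 134 134 134 135 135 135 133 114 87 112
247 82 82 82 83 86 90 86 83 96 97 108 130 133 134 133 134 133 133 134 134 134 135 134 134 134 133 134 133 133 134 134 134 134 134 134 134 135 135 136 135 134 121 79 99
0 [285.2624 244.4824 313.4492 241.3216 285.4721 246.4263 313.7724 243.2446] pad [292.358  243.2267 306.6749 241.6221]
0.003 [283.9362 244.6311 312.133  241.4692 284.1405 246.576  312.4509 243.3932] pad [292.358  243.2267 306.6749 241.6221]
0.006 [282.6096 244.7799 310.8162 241.6169 282.8086 246.7257 311.1288 243.5419] pad [292.358  243.2267 306.6749 241.6221]
```

Key centre is offset about 3–4 mm from the TCP, towards −tool z. Next: carry it high over the spindle, stop 15 mm above the slot, and look.

Run:
```python
from h import *
np.set_printoptions(precision=4,suppress=True,linewidth=200)
t0=ctrl.current_t()
phi=15.5;u=np.array([np.cos(np.radians(phi)),np.sin(np.radians(phi)),0])
sp=np.array([.492,.2125,.116]);tcp=sp-u*.0035
ctrl.move_l([.5286,-.0590,.25],vel=.25)
ctrl.goto([tcp[0],tcp[1],.25],R(phi+90))
ctrl.move_l([tcp[0],tcp[1],.143],vel=.12)
im=ctrl.read_camera('scene');cv2.imwrite('pics/s3.png',im);cv2.imwrite('pics/t3.png',ctrl.read_camera('top'))
p=ctrl.current_tool_pos();print(ctrl.current_grip_width()*91,p,ctrl.current_q(),ctrl.current_t()-t0,ctrl.current_t())
c=np.array(p)+u*.0035-[0,0,.0032];print('pred key mid',proj('scene',[c,c-[0,0,.0085]+u*.032,c-[0,0,.0085]-u*.032]).ravel())
x,y=364,265
cv2.imwrite('pics/c3.png',cv2.resize(np.clip(im[y:y+60,x:x+80]*1.4,0,255).astype(np.uint8),(800,600),interpolation=cv2.INTER_CUBIC))
```

```text
11.71017895675517 [0.4891 0.2116 0.1437] [ 16.9795  25.7248  95.0254  -0.0012  59.1743 -88.5153] 2.9917000000000007 9.5667
pred key mid [395.0536 297.2979 385.1055 311.3144 403.6764 289.0955]
```

View pics/c3.png

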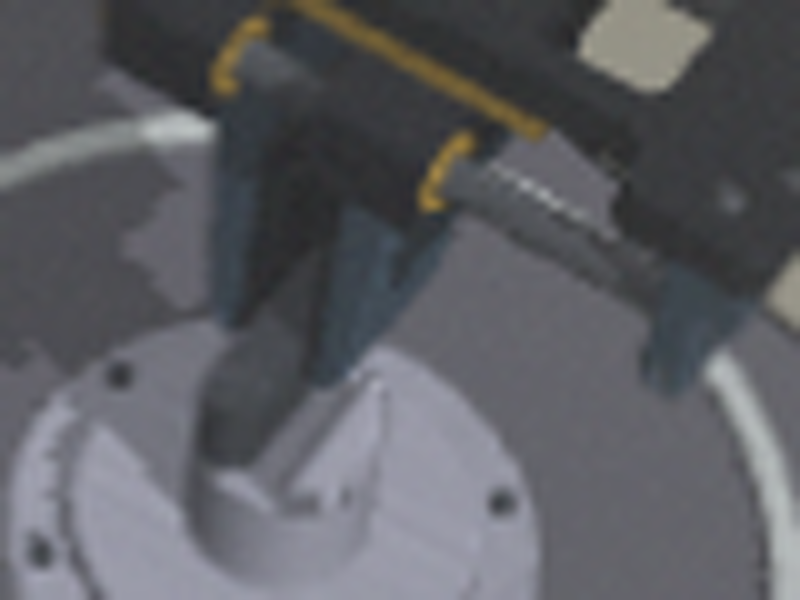

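The key hangs just above the slot, with its near end at about (228,465) in the crop and the shaft between x≈190 and 382. I'll overlay the model for offset and angle.

```bash
cat >> h.py <<'E'
def rectpts(c,phi,l,w):
    u=np.array([np.cos(np.radians(phi)),np.sin(np.radians(phi)),0]);n=np.array([-u[1],u[0],0]);c=np.array(c,float)
    return np.array([c+a*u*l/2+b*n*w/2 for a,b in((1,1),(1,-1),(-1,-1),(-1,1),(1,1))])
circ=lambda c,r:np.array([np.array(c)+r*np.array([np.cos(a),np.sin(a),0]) for a in np.linspace(0,6.29,50)])
def overlay(im,cam,x,y,w,h,polys,W=800,gain=1.4):
    f=W/w; b=cv2.resize(np.clip(im[y:y+h,x:x+w]*gain,0,255).astype(np.uint8),(W,int(h*f)),interpolation=cv2.INTER_CUBIC)
    for pts,col in polys: cv2.polylines(b,[np.int32((proj(cam,pts)-[x-.5,y-.5])*f)],False,col,1,cv2.LINE_AA)
    return b
E
python3 - <<'E'
from h import *
im=cv2.imread('pics/s3.png');t=cv2.imread('pics/top0.png')
p=np.array([.4891,.2116,.1437]);phi=15.5;u=np.array([np.cos(np.radians(phi)),np.sin(np.radians(phi)),0])
G,Rd,Y=(0,255,0),(0,0,255),(0,255,255)
out=[]
for sp in ([.492,.2125,.116],[.489,.2142,.116]):
  sp=np.array(sp)
  polys=[(circ(sp,.018),G),(circ(np.r_[sp[:2],.078],.018),G),(circ(np.r_[sp[:2],.078],.04),G),(rectpts(sp,phi,.032,.018),Rd),(rectpts(sp-[0,0,.012],phi,.032,.014),Rd),(rectpts(p+u*.0035-[0,0,.0117],phi,.064,.012),Y)]
  out.append(overlay(im,'scene',364,265,60,60,polys,W=400)); 
  out.append(overlay(t,'top',222,230,30,30,[polys[0],(rectpts(sp,phi,.034,.018),Rd),polys[2]],W=400,gain=1.3))
b=np.vstack([np.hstack([out[0],out[2]])])
b=cv2.resize(b,(800,400));cv2.imwrite('pics/ov3.png',b)
E
```

```text
(no output)
```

View pics/ov3.png

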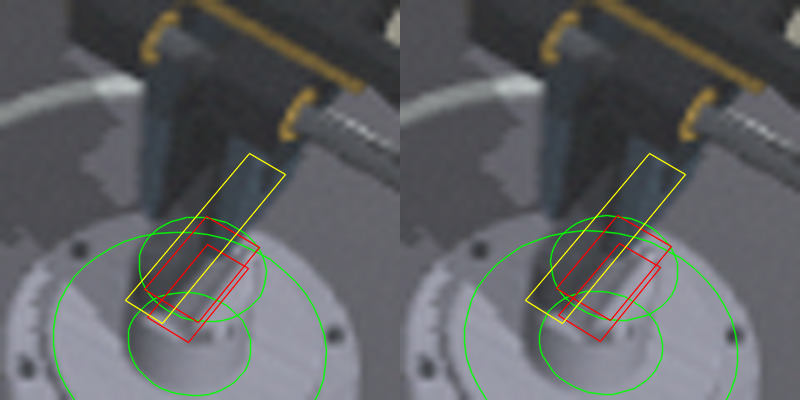

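With spindle at (0.492, 0.2125), the shaft silhouette fits the scene to within about 1 px. Inserting with a contact guard.

Run:
```python
from h import *
np.set_printoptions(precision=4,suppress=True,linewidth=200)
t0=ctrl.current_t()
phi=15.3;u=np.array([np.cos(np.radians(phi)),np.sin(np.radians(phi)),0])
sp=np.array([.492,.2125,.116]);tcp=sp-u*.0028
ctrl.move_l([tcp[0],tcp[1],.135],vel=.06,ori=R(phi+90))
r=ctrl.move_l([tcp[0],tcp[1],.1172],vel=.03,contact_N=10)
p=ctrl.current_tool_pos();print(r,p,ctrl.current_contact_force(),ctrl.current_wrist_torque(),ctrl.current_grip_width()*91,ctrl.current_t()-t0)
im=ctrl.read_camera('scene');cv2.imwrite('pics/s4.png',im)
```

```text
True [0.489  0.2116 0.1169] [-1.4519 -0.2551  8.5226] [0.0812 0.0594 0.0244] 11.12354535928353 0.8915999999999986
```

Key went down to within about 1 mm of home. Release, rise, press down with shut fingers, then look.

Run:
```python
from h import *
np.set_printoptions(precision=4,suppress=True,linewidth=200)
t0=ctrl.current_t()
ctrl.command_gripper(.25)
p=np.array(ctrl.current_tool_pos())
ctrl.move_l([p[0],p[1],.14],vel=.1)
ctrl.command_gripper(0.)
r=ctrl.move_l([.492,.2125,.1195],vel=.05,contact_N=12);print(r,ctrl.current_tool_pos(),ctrl.current_contact_force())
ctrl.move_l([.492,.2125,.25],vel=.25)
print(ctrl.current_t()-t0,ctrl.current_t())
im=ctrl.read_camera('scene');cv2.imwrite('pics/s5.png',im)
sp=np.array([.492,.2125,.116]);G,Y=(0,255,0),(0,255,255)
b=overlay(im,'scene',364,275,80,60,[(circ(np.r_[sp[:2],.078],.018),G),(rectpts(np.r_[sp[:2],.122],15.3,.064,.012),Y)],W=800)
cv2.imwrite('pics/c5.png',b)
```

```text
True [0.4917 0.2124 0.1222] [-4.2686 -1.1574 17.2105]
2.3499999999999996 12.8583
```

View pics/c5.png

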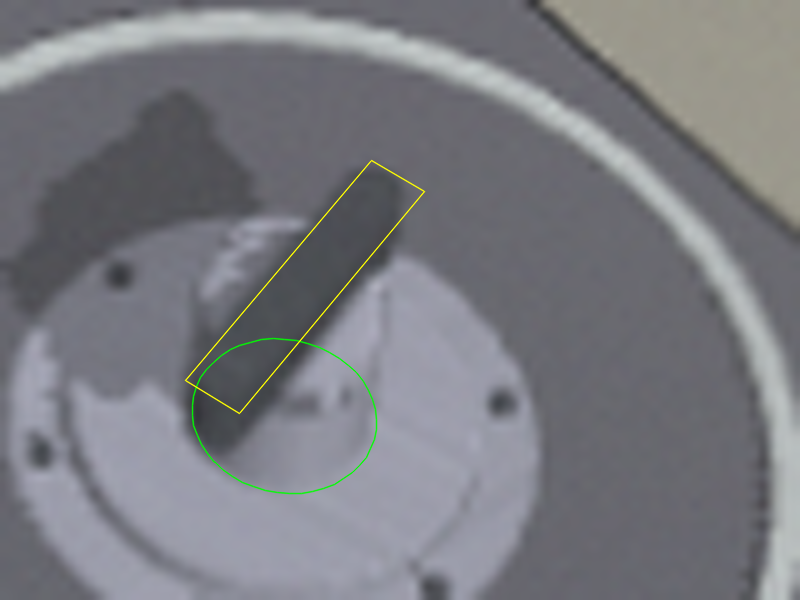

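Contact came at z = 0.122, so the key is fully down. I'll clear the view towards the carousel and measure the key's centring against the flange in the top view.

Run:
```python
from h import *
np.set_printoptions(precision=4,suppress=True,linewidth=200)
t0=ctrl.current_t()
c=[.4598,-.3390,.20]
q=[ctrl.ik(c,R(a)) for a in(49-0,229)];print(q)
q=[x for x in q if x is not None];ctrl.movej(min(q,key=lambda x:abs(x[5]+30)))
t=ctrl.read_camera('top');s=ctrl.read_camera('scene');cv2.imwrite('pics/t6.png',t);cv2.imwrite('pics/s6.png',s);print(ctrl.current_t()-t0)
g=cv2.cvtColor(t,cv2.COLOR_BGR2GRAY)
print('x0 220, y0 222')
for y in range(222,256): print(y,*g[y,224:252])
```

```text
[array([-42.3891,  24.7644,  85.8799,  -0.    ,  69.3558, -91.3891]), array([-42.3891,  24.7644,  85.8799,  -0.    ,  69.3558,  88.6109])]
2.0999999999999996
x0 220, y0 222
222 83 82 82 83 82 82 82 83 82 81 81 82 84 83 84 85 85 84 85 83 83 84 82 82 82 83 83 83
223 82 83 82 82 82 82 81 81 83 84 88 95 100 101 105 105 105 105 103 100 99 96 89 85 83 82 81 83
224 82 82 81 82 82 82 83 88 95 102 111 119 124 126 130 131 129 130 127 123 123 119 111 104 98 89 84 83
225 83 82 82 82 83 87 98 110 119 128 133 135 134 134 135 134 133 134 134 131 133 132 132 128 122 111 98 89
226 82 81 83 88 96 106 120 131 135 136 138 136 135 135 133 132 133 132 133 132 134 134 134 136 134 129 117 108
227 82 86 95 109 114 112 116 129 136 136 137 135 134 133 133 130 131 133 133 132 133 133 135 135 130 117 111 119
228 87 101 118 129 119 88 85 112 131 130 131 134 134 133 132 132 132 133 133 133 133 133 134 132 122 94 86 108
229 103 121 132 134 121 90 84 102 113 107 110 121 132 133 133 133 133 135 134 134 133 132 132 130 120 103 92 113
230 121 133 135 134 129 115 105 94 80 70 74 94 120 132 135 134 135 135 135 135 136 13
[... 1962 characters left out ...]
8 127 107 74 57 58 57 58 51 54 67 68 63 69 81 94 102 102 102 101
250 133 134 134 134 135 135 133 128 123 122 107 82 60 56 57 57 54 52 61 66 69 77 92 101 102 102 102 101
251 134 135 134 134 135 134 134 134 129 120 106 85 62 56 57 57 54 52 56 68 79 90 100 101 102 101 101 101
252 135 134 135 134 135 135 137 136 135 130 118 100 76 59 58 59 56 50 54 75 91 99 101 100 100 99 101 100
253 138 137 136 136 136 135 136 134 133 133 130 122 96 66 59 60 58 53 56 81 99 102 103 101 100 99 98 99
254 140 137 136 135 134 132 132 132 133 134 136 132 111 74 58 60 60 54 56 84 112 114 113 112 108 102 100 100
255 136 134 133 132 132 132 134 134 135 134 136 134 119 84 58 56 56 50 55 93 126 131 130 130 125 115 115 115
```

Run:
```python
from h import *
np.set_printoptions(precision=2,suppress=True,linewidth=200)
t=cv2.imread('pics/t6.png');g=cv2.cvtColor(t,cv2.COLOR_BGR2GRAY)
for y in range(255,266): print(y,*g[y,230:252])
# profile along key axis in the picture
phi=15.4;u=np.array([np.cos(np.radians(phi)),np.sin(np.radians(phi)),0]);n=np.array([-u[1],u[0],0])
S=np.array([.4894,.2142,.122])
s=np.arange(-.042,.0421,.001)
for k in (-.002,0,.002):
    uv=proj('top',S+s[:,None]*u+k*n).astype(np.float32)
    v=cv2.remap(g,uv[:,0].reshape(1,-1),uv[:,1].reshape(1,-1),cv2.INTER_LINEAR)[0].astype(int)
    print(k,v[:18],v[-18:])
w=np.arange(-.014,.0141,.001)
for a in(-.025,.024):
    uv=proj('top',S+a*u+w[:,None]*n).astype(np.float32);print('across',a,cv2.remap(g,uv[:,0].reshape(1,-1),uv[:,1].reshape(1,-1),1)[0])
# bolt disc again
m=((g>112)*1).astype(np.uint8);mm=np.zeros_like(m);mm[218:275,210:268]=m[218:275,210:268]
e=cv2.fitEllipse(cv2.convexHull(max(cv2.findContours(mm,0,1)[0],key=cv2.contourArea)));print(e)
cols=[(np.nonzero(g[y,205:280]>110)[0].min()+205,np.nonzero(g[y,205:280]>110)[0].max()+205) for y in(244,246,249)];print(cols)
print([(np.nonzero(g[215:280,x]>110)[0].min()+215,np.nonzero(g[215:280,x]>110)[0].max()+215) for x in(236,239,242)])
```

```text
255 134 134 135 134 136 134 119 84 58 56 56 50 55 93 126 131 130 130 125 115 115 115
256 134 135 134 133 134 134 127 102 72 58 53 48 63 103 131 136 136 135 135 133 134 134
257 133 132 134 133 132 133 132 122 100 78 63 62 86 119 134 136 135 136 136 137 137 132
258 132 133 132 132 133 133 134 133 125 111 99 100 114 132 136 136 135 135 135 134 130 116
259 131 133 133 133 133 134 134 135 135 134 132 131 133 135 135 135 134 134 133 127 115 99
260 130 133 133 134 134 134 134 135 136 136 137 136 135 134 135 135 134 130 121 109 97 95
261 123 127 129 133 133 133 133 133 133 134 134 133 133 134 133 130 123 114 102 92 96 108
262 113 118 123 128 126 124 126 128 129 130 129 126 124 123 119 114 103 98 94 84 94 118
263 95 120 129 127 119 116 120 123 121 120 122 119 116 114 108 103 103 108 103 82 80 109
264 94 121 131 131 126 125 126 126 121 115 122 127 127 126 124 120 119 127 123 104 93 112
265 114 128 133 131 131 129 128 127 127 126 129 132 132 131 130 130 130 134 133 126 117 117
-0.002 [129 133 134 135 135 133 126 112  98  81  65  58  53  52  54  56  58  60] [ 58  57  56  61  68  78  93 109 118 1
[... 198 characters left out ...]
31 134 135 136 136 134 130 120 111  98  87  78  70  64  61  58  58] [ 61  59  58  59  66  77  87  98 106 111 114 118 124 127 127 127 116 106]
across -0.025 [101 100  98  96  89  80  70  58  55  54  55  58  60  60  59  58  58  66  77  91 108 122 129 134 134 135 134 133 133]
across 0.024 [134 135 135 134 129 117 103  86  69  63  58  57  59  60  61  62  64  65  76  88 102 117 127 131 134 135 135 135 135]
((238.57618713378906, 246.67166137695312), (42.9987678527832, 44.74632263183594), 144.68328857421875)
[(np.int64(217), np.int64(243)), (np.int64(221), np.int64(233)), (np.int64(217), np.int64(233))]
[(np.int64(224), np.int64(268)), (np.int64(224), np.int64(268)), (np.int64(224), np.int64(268))]
```

The key is centred on the spindle to better than 1 mm in the top view. The top-camera bias, about (+2.6, −1.5) mm, matches at key and spindle. Now I'll align and centre the carousel: nip the bar crosswise, nip its ends lengthwise, then take the final crosswise grip.

Run:
```python
from h import *
np.set_printoptions(precision=4,suppress=True,linewidth=200)
t0=ctrl.current_t()
c=np.array([.4596,-.3392])
ctrl.command_gripper(.6)
ctrl.move_l([*c,.115],vel=.2)
print(ctrl.move_l([*c,.074],vel=.1,contact_N=6),ctrl.current_tool_pos())
ctrl.command_gripper(0.);print('bar w',ctrl.current_grip_width()*91,ctrl.current_tool_pos(),ctrl.current_contact_force())
ctrl.command_gripper(.4)
ctrl.move_l([*c,.13],vel=.2)
ctrl.goto([*c,.13],R(49-90)); ctrl.command_gripper(1.)
r=ctrl.move_l([*c,.088],vel=.06,contact_N=5);print(r,ctrl.current_tool_pos(),ctrl.current_contact_force())
print(ctrl.current_t()-t0,ctrl.current_q())
```

```text
False [ 0.4599 -0.3395  0.0746]
bar w 12.117238448219071 [ 0.4596 -0.3391  0.0739] [ 0.9653  0.4736 -0.6568]
False [ 0.4597 -0.3393  0.0882] [ 0.634  -0.4002 -0.1718]
7.0417000000000005 [-42.4203  32.6792  92.5587   0.0011  54.7432  -1.4172]
```

Run:
```python
from h import *
np.set_printoptions(precision=4,suppress=True,linewidth=200)
t0=ctrl.current_t()
c=np.array([.4596,-.3392])
print(ctrl.move_l([*c,.081],vel=.06,contact_N=5))
ctrl.command_gripper(0.);print('len w',ctrl.current_grip_width()*91,ctrl.current_tool_pos(),ctrl.current_contact_force())
ctrl.command_gripper(1.)
ctrl.move_l([*c,.13],vel=.2)
ctrl.command_gripper(.5);ctrl.goto([*c,.13],R(49))
ctrl.move_l([*c,.074],vel=.12,contact_N=6)
ctrl.command_gripper(0.);print('bar w',ctrl.current_grip_width()*91,ctrl.current_tool_pos())
ctrl.move_l([*c,.30],vel=.2)
print('lifted w',ctrl.current_grip_width()*91,ctrl.current_contact_force(),ctrl.current_t()-t0,ctrl.current_t())
for a in(15.3,195.3):print(a,ctrl.ik([.492,.2125,.30],R(a)))
```

```text
False
len w 83.50350489846045 [ 0.4598 -0.3394  0.0812] [ 0.6277 -1.2747 -0.1671]
bar w 11.508025691191362 [ 0.4598 -0.3391  0.0742]
lifted w 11.32475618204924 [ 0.6626 -0.031  -5.3398] 6.0916999999999994 28.1417
15.3 [16.975  16.6466 82.2177 -0.     81.1357  1.675 ]
195.3 None
```

Bar ends measured 83.5 mm, so the grip is centred and the weight reads about 0.54 kg. Next: carry it over the spindle and lower with a guard.

Run:
```python
from h import *
np.set_printoptions(precision=4,suppress=True,linewidth=200)
t0=ctrl.current_t()
ctrl.goto([.492,.2125,.30],R(15.3)); ctrl.move_l([.492,.2125,.197],vel=.15)
print('w',ctrl.current_grip_width()*91,ctrl.current_tool_pos())
ctrl.sleep(.2);f0=np.array(ctrl.current_contact_force());print(f0)
r=ctrl.move_l([.492,.2125,.150],vel=.04,contact_N=8);print(r,ctrl.current_tool_pos(),np.array(ctrl.current_contact_force())-f0,ctrl.current_wrist_torque(),ctrl.current_t()-t0)
```

```text
w 11.732599334160659 [0.4926 0.2125 0.1978]
[ 0.0857  0.1605 -4.4142]
False [0.4922 0.2125 0.1502] [-0.1978 -0.2167  0.1254] [ 0.0186 -0.1768 -0.0199] 4.350000000000001
```

It slid down freely. Last millimetres until it lands:

Run:
```python
from h import *
np.set_printoptions(precision=4,suppress=True,linewidth=200)
t0=ctrl.current_t()
r=ctrl.move_l([.492,.2125,.144],vel=.03,contact_N=10);print(r,ctrl.current_tool_pos(),ctrl.current_contact_force(),ctrl.current_wrist_torque())
ctrl.command_gripper(.35)
ctrl.move_l([.492,.2125,.26],vel=.2)
t=ctrl.read_camera('top');s=ctrl.read_camera('scene');cv2.imwrite('pics/t7.png',t);cv2.imwrite('pics/s7.png',s);print(ctrl.current_t()-t0,ctrl.current_t())
b=lambda xyz:np.array(xyz)
sp=[.492,.2125]
o=overlay(s,'scene',260,230,200,150,[(circ([*sp,.124],.045),(0,255,0)),(rectpts([*sp,.169],105.3,.084,.012),(0,255,255)),(rectpts([*sp,.174],105.3,.084,.012),(255,255,0))],W=800)
cv2.imwrite('pics/c7.png',o)
```

```text
True [0.4928 0.2127 0.1473] [1.1604 0.0771 1.0882] [ 0.0224 -0.3699  0.066 ]
1.533299999999997 34.025
```

View pics/c7.png

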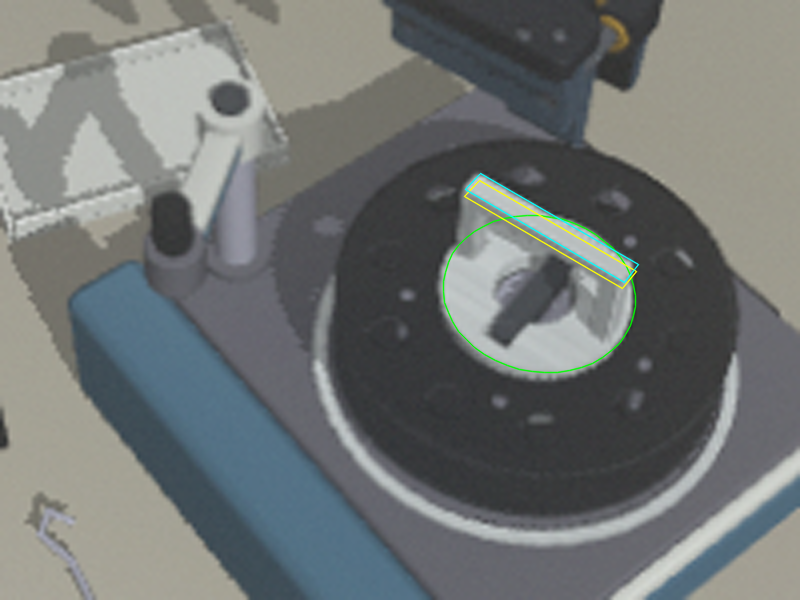

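The carousel is fully home: contact came at TCP 0.1473 against an expected 0.148, the overlay matches, and the key is visible in the keyway. Knob at about (172,200) and post at about (230,95) in the crop. Now I'll swing the arm, caging the knob loosely and following the arc.

Run:
```python
from h import *
np.set_printoptions(precision=4,suppress=True,linewidth=200)
t0=ctrl.current_t()
post=np.array([.571,.0768]);k0=np.array([.634,.1273])
d=k0-post;th0=np.degrees(np.arctan2(d[1],d[0]));rr=.083
P=lambda th,z:[post[0]+rr*np.cos(np.radians(th)),post[1]+rr*np.sin(np.radians(th)),z]
ctrl.command_gripper(.38)
ctrl.goto(P(th0,.26),R(th0-90))
r=ctrl.move_l(P(th0,.193),vel=.1,contact_N=5);print('down',r,ctrl.current_tool_pos())
if not r:
  for th in list(np.arange(th0+12,115,12))+[115.]:
    if ctrl.move_l(P(th,.193),vel=.08,ori=R(th-90),contact_N=12):print('contact at',th,ctrl.current_contact_force());break
  for th in np.arange(118,137,3):
    if ctrl.move_l(P(th,.193),vel=.04,ori=R(th-90),contact_N=5):print('stop near',th,ctrl.current_contact_force());break
p=np.array(ctrl.current_tool_pos());e=p[:2]-post;print(p,np.degrees(np.arctan2(e[1],e[0])),np.hypot(*e),ctrl.current_contact_force(),ctrl.current_t()-t0,ctrl.current_t())
s=ctrl.read_camera('scene');cv2.imwrite('pics/s8.png',s);cv2.imwrite('pics/c8.png',cv2.resize(s[200:380,250:490],(800,600),interpolation=cv2.INTER_CUBIC))
```

```text
down False [0.6361 0.1288 0.1936]
stop near 127 [ 3.9124  4.1144 -0.9608]
[0.5238 0.1442 0.1934] 125.02925119661545 0.0822567764400992 [ 3.9124  4.1144 -0.9608] 5.475000000000001 39.5
```

View pics/c8.png

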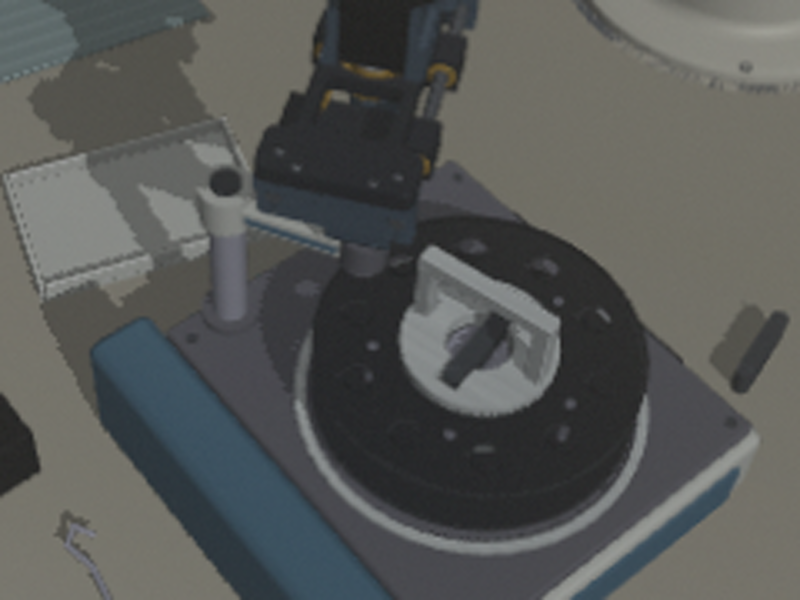

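The arm stopped at TCP 125°. Less the cage slack of about 5.7° that gives 119–120°, matching the bearing to the spindle (120.2°), with 5.7 N opposing the push. Release, retreat and do the final check.

Run:
```python
from h import *
np.set_printoptions(precision=4,suppress=True,linewidth=200)
print(ctrl.move_l(list(np.array(ctrl.current_tool_pos())+[-.004,-.003,0]),vel=.02,contact_N=5),ctrl.current_contact_force(),ctrl.current_tool_pos())
ctrl.command_gripper(.6)
p=np.array(ctrl.current_tool_pos())
ctrl.move_l([p[0],p[1],.30],vel=.15)
ctrl.goto([.40,-.25,.32],R(0)); ctrl.sleep(.5)
t=ctrl.read_camera('top');s=ctrl.read_camera('scene');cv2.imwrite('pics/t9.png',t);cv2.imwrite('pics/s9.png',s)
post=proj('top',[[.571-.0026,.0768+.0015,.19]])[0]
print(ctrl.current_t(),ctrl.current_contact_force())
A=cv2.resize(s[200:380,250:490],(400,300),interpolation=cv2.INTER_CUBIC);B=cv2.resize(t[90:330,150:470],(400,300),interpolation=cv2.INTER_CUBIC)
C=cv2.resize(t[170:290,180:340],(800,600),interpolation=cv2.INTER_CUBIC)[:300]
cv2.imwrite('pics/c9.png',np.vstack([np.hstack([A,B]),C]))
```

```text
True [ 2.8876  4.5432 -0.1727] [0.5239 0.144  0.1936]
43.25 [-0.6389 -0.0234  0.0085]
```

View pics/c9.png

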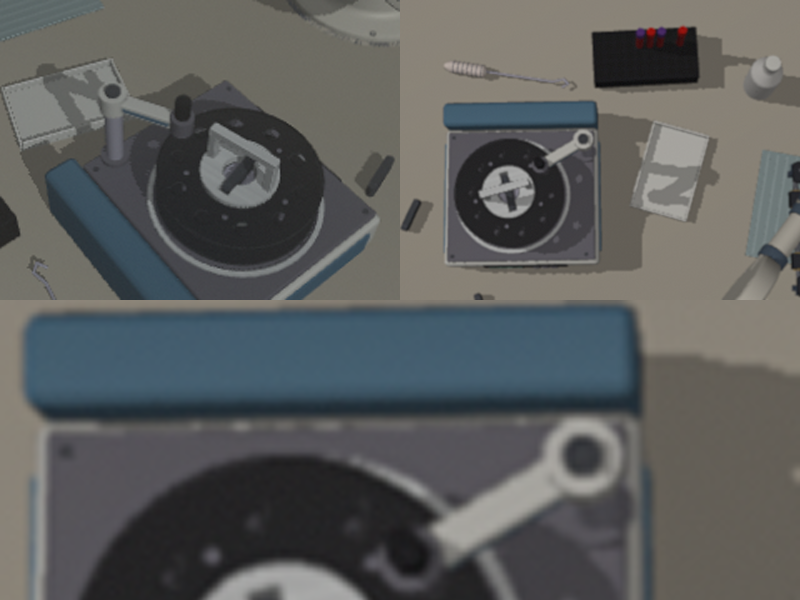

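Run:
```python
from h import *
for zp in(.187,.19,.2):
  k=onz('top',[(261.1,219.5)],.213)[0];p=onz('top',[(296.1,200.5)],zp)[0];s=np.array([.4894,.2142])
  d=k-p;e=s-p[:2];print(k,p,np.degrees(np.arctan2(d[1],d[0])),np.hypot(*d[:2]),np.degrees(np.arctan2(e[1],e[0])))
k=onz('top',[(272,169)],.213)[0];d=k-p;print('start',np.degrees(np.arctan2(d[1],d[0])))
```

```text
[0.52597639 0.1502173  0.213     ] [0.57015882 0.08034468 0.187     ] 122.3063234674983 0.08266965144390861 121.10380721901502
[0.52597639 0.1502173  0.213     ] [0.56955504 0.08018887 0.19      ] 121.89398240854581 0.0824807863769014 120.88458541744836
[0.52597639 0.1502173  0.213     ] [0.56754245 0.07966953 0.2       ] 120.5061736129066 0.08188239116273352 120.15029585818226
start 37.582603599317935
```

The arm's bearing is about 121–122° against 120–121° to the spindle, so it is at its stop. Handing in.

```bash
python3 -c "
from bench import ctrl
ctrl.sign_off();print(ctrl.current_t())"
```

```text
the job is handed in; nothing more can be done
the job is handed in; nothing more can be done
```

The sampler is back together and the job is handed in, at about 43 s on the robot's clock.

- **Key:** I put the tray key into the spindle slot and pressed it down. The press met its top at z = 0.122 m, which is the home height. In the top view its middle was within about 1 mm of the spindle's centre.
- **Carousel:** I gripped the large carousel centred on its handle, turned it to the key and held it until it landed. It stopped at tool height 0.1473 m against an expected 0.148 m, and the key showed in the keyway.
- **Sampling arm:** I swung it in until it resisted with about 5.5 N; a second push met the same resistance at the same place. After release it pointed at about 121–122°, and the bearing to the spindle is 120–121°. The measured swing was about 82–84°, not the full 105°, so it seems to have started partly swung in.
- **Bystanders:** I never went near the tube rack, wash bottle or brush. In the last picture they stood where they began, by eye.

**Disagreement between cameras:** the two views differed by about 3–5 mm. I took the top camera to be about 3 mm off and placed parts relative to the gripper and contacts instead.

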